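Clamp a cask tap and hold the pressure-test dial at its third click

TASK

Pressure-test the brass cask tap: swing the toggle clamp over onto it until it locks and let go of the clamp, and only then press the grey test box's spring-return dial down by its thumb bar, past the first two clicks to the third, and hold it there. Never let the dial go on down to its bottom stop, and leave the tap in its seat and the jug, bottle, bung and hammer where they are. Finish while still holding the dial at the third click: it springs back if released.

Things in the scene. Friction and masses are not known exactly. Their poses are not given: they have to be found in the camera images.
- nest: Fixed test nest: steel base plate 110 (x) x 200 (y) x 12 mm, aluminium seat block 70 x 70 mm in its middle (top 34 mm up), two steel cheeks (30 mm along y, up to 124 mm high) carrying the clamp at its -y end. Origin: centre of the plate's underside; z up. The clamp swings in the nest's y-z plane.
- clamp_pivot (a point): Hinge axis of the clamp, 112 mm above the table at nest y = -75 mm; the axis runs along the nest's x. Axes as the nest's.
- clamp_handle (a point): Grip point on the clamp's black round handle bar (16 mm diameter, parallel to the nest's x) at the end of the clamp arm, 150 mm from the pivot; on the bar's axis, 50 mm to the nest's +x side of the 14 mm wide arm. The bar is free from 10 to 80 mm on that side. Turns with the arm. Height: open about 258 mm; locked 112 mm, beyond the tap on the nest's +y side.
- clamp (a joint): Clamp arm angle, rad: 0 = level, its rubber pad (75 mm from the pivot) on the tap's top; about 1.8 = open (up and a little back), its start. Over-centre spring: above about 0.5 it swings back open, below it snaps down and stays on the tap with about 9 N. Takes up to about 5 N at the handle, along an arc of 150 mm radius. With no tap it falls to -0.12.
- tap: Loose brass cask tap, 75 mm tall, 0.28 kg, standing in the nest's round recess (12 mm deep) with its spout to the nest's -x. Its flat round top (28 mm across) is 97 mm above the table. Origin: centre of its foot, 22 mm above the nest's origin when seated; z up.
- tester: Fixed grey test box, 100 (x) x 130 (y) x 150 mm, with a round gauge on top (to 227 mm high, on the -y half). Origin: on the underside, 20 mm to +x of the box's centre; z up. The black dial (90 mm across) is on its +x face, before an aluminium disc with three dark studs, one at each click, and a square stop block below them.
- dial_axis (a point): Point on the dial's axis, in line with the thumb point below (72 mm to +x of the box's origin), 125 mm above the table. The axis runs along the box's x; axes as the box's.
- dial_thumb (a point): Pressing point of the dial's black round thumb bar (20 mm diameter, 52 mm long, parallel to the box's x), 100 mm from the dial's axis on the box's +y side; the outer 40 mm are free of the steel lever. On the bar's axis, 20 mm from its outer end; moves with the dial: at rest 0.45 rad above the axis's level (168 mm over the table), at the third click 0.36 rad below (90 mm).
- dial (a joint): Dial angle, rad: 0 = at rest, grows as the thumb bar is pressed down. Clicks at 0.27, 0.54 and 0.81 (third); bottom stop at 1.10. A spring returns it to 0 from everywhere; the clicks do not hold it. Takes 1 to 11 N at the thumb bar, rising and falling with the clicks, about 8 N to hold the third click, where the lever points at the lowest of the three studs.
- jug: Bystander: white stoneware jug, 120 mm wide, 155 mm tall. Origin: centre of its foot.
- wine: Bystander: green bottle, 74 mm wide, 270 mm tall. Origin: centre of its foot.
- bung: Bystander: light wooden bung, 60 mm wide, 40 mm tall. Origin: centre of its foot.
- hammer: Bystander: rubber-headed hammer lying on the table. Origin: under its middle.

How it is judged:
By the outcome, as a careful person would: the job done as asked, in the order asked, and still so for the second after the job is handed in, while the arm keeps its last pose, push and grip.
It also fails if it takes over 51 s, if anything falls off the work surface, if the arm or the gripper's body presses on something with over 40 N, if the wrist force passes 120 N, or if a joint passes its speed limit or range.

ROBOT

A 6-joint arm with a two-finger parallel gripper is mounted at the origin on the work surface. World frame = base frame: x ahead of the robot, y to its left, z up, the work surface at z = 0. Lengths are in m, angles in rad, forces in N, time in s.
With the tool pointing down it reaches from about 0.3 to 0.825 m from the base axis. Payload 5.4 kg.
Tool frame: the origin (TCP) lies between the finger pads; the fingertips stand 22 mm ahead of it and the grasp point (between the pads) lies 3 mm ahead of it; z points along the fingers, y is the line along which they close (so a half turn about z gives the same grasp; the last joint's range is limited). The gripper opens to 92 mm and grips with 3 to 60 N. Pads are 20 mm wide; open, the fingers measure 128 mm over their backs; the gripper's body (75 mm by 189 mm) begins 69 mm behind the grasp point.
Start: joints at [1.068, 0.158, 1.597, -0, 1.386, -0.21], TCP at [0.166, 0.551, 0.237] pointing down, gripper open.
Joint ranges: [-2.91, 2.91], [-0.94, 2.29], [0.18, 2.7], [-1.29, 4.43], [0.17, 2.64], [-3, 3]. Speed limits (rad/s): [2.57, 2.57, 3.14, 3.14, 3.14, 3.14].

INTERFACE

Orientations are given as a 3x3 rotation matrix whose columns are the frame's x, y, z axes.
In Python, from rig import manip gives the robot as it stands.
- The arm moves only by the tool creep_tool, called after "Call:" by a JSON object that holds its "fn" and its "kwargs", one argument or row to a line. Schema: {"type":"object","properties":{"segments":{"type":"array","items":{"type":"object","properties":{"trans":{"type":"array","items":{"type":"number"},"minItems":3,"maxItems":3},"r":{"type":"array","items":{"type":"number"},"minItems":3,"maxItems":3}},"additionalProperties":false},"minItems":1,"maxItems":20},"aperture":{"type":"number"},"squeeze":{"type":"number"},"only":{"type":"string"},"quiet":{"type":"boolean"},"lines":{"type":"string"}},"required":["segments"],"additionalProperties":false}. segments is a list of rows, 1 to 20 of them, each an object with the fields trans (a list: dx, dy, dz in m), r (a list: a rotation vector rx, ry, rz in rad); a field left out counts as zero; each row shifts and turns the commanded pose from where the row before left it, along the tool's axes as they then stand; what a row does not reach is not made up. A row lasts 1/12 s, in which the tool goes at most 0.0417 m and 0.125 rad, less where a joint would pass 70% of its speed; a pose out of reach is approached as far as the arm can. aperture is the opening from 0.0 (shut) to 1.0 (fully open), set as the call begins (left out keeps the last). The fingers move at their own pace and stop on an object; squeeze is the grip in N (left out, the last holds). Time passes only in rows, so rows that do not move let the fingers close. The tool returns the time, the measured TCP pose, the force, the opening and the grip force at its end. only (a regular expression) keeps the lines of the reply that match it, lines (a string "A,B") keeps lines A to B, and quiet returns only ok. Input that does not fit is refused with a message, and nothing moves.
- manip.read_state(): the state, without advancing time (a new reading comes with each control period).
- manip.camera(name): name is "scene" or "top" or "wrist"; returns the picture (420x560x3 uint8, red, green, blue); there is no depth.
- manip.get_calibration(name): a dict with "fx", "fy", "cx", "cy" (pixels), "pose" (4x4, takes a point from camera to world coordinates); the wrist camera has in their place "tool_from_camera" (4x4, takes a point from camera to tool coordinates, whose origin is the TCP and whose axes are the flange's). Camera axes: x right, y down, z forward; pixel columns grow to the right and rows downward; lengths in m; the calibration is good to about 2 mm. A picture is of the moment at which its call begins: read the wrist's pose just before it. get_calibration takes no time and is no camera call.
- manip.job_done(): hands the job in; it is judged then, once.
The state is a dict: "clock": time; "joints": joint angles; "qvel": joint speeds; "joint_efforts": joint torques, N m; "eef_pos": TCP position; "tcp_rot": TCP orientation; "force": force on the tool from outside, world axes, zero at the start; "torque": the same for the moment, N m; "opening": opening from 0.0 (shut) to 1.0 (fully open); "grip_force": force on a finger pad.
Only numpy, scipy, OpenCV 4.12 (cv2) and the standard library are available. Lean on these libraries where they do the work, as an engineer would, in place of code of your own. Each camera call takes 0.05 s, during which the arm holds its last target. There are 200 camera calls.

## Working session

There is one attempt and no reset: what is moved stays moved. The work goes in short steps, Python scripts to look and compute and a tool call to move; the robot and the scene stay as the last step left them, time stands still between calls to the robot, and variables do not carry over. Pictures are saved under pics/ and viewed, at most 10 in all, crops included, and the job is handed in when it is done.

```bash
ls; mkdir -p pics
```

Run:
```python
from rig import manip
import cv2,numpy as np
np.set_printoptions(precision=4,suppress=True)
for n in("scene","top"):
    cv2.imwrite(f"pics/{n}0.png",manip.camera(n)[:,:,::-1]); print(manip.get_calibration(n))
s=manip.read_state();print(s)
```

```text
pics
rig.py
{'fx': 536.9305262988148, 'fy': 536.9305262988148, 'cx': 285.3083270191386, 'cy': 212.00714078509586, 'pose': array([[-0.3183,  0.7282, -0.607 ,  1.4518],
       [ 0.9479,  0.2342, -0.216 ,  0.292 ],
       [-0.0151, -0.6442, -0.7647,  1.1732],
       [ 0.    ,  0.    ,  0.    ,  1.    ]])}
{'fx': 470.06766215422294, 'fy': 470.06766215422294, 'cx': 285.8503940337655, 'cy': 210.59528267876965, 'pose': array([[ 0.0243, -0.9898,  0.1407,  0.4069],
       [-0.9997, -0.0239,  0.0047, -0.0038],
       [-0.0013, -0.1408, -0.99  ,  1.3456],
       [ 0.    ,  0.    ,  0.    ,  1.    ]])}
{'clock': 0.1, 'joints': array([ 1.0679,  0.159 ,  1.5981,  0.    ,  1.3862, -0.2101]), 'qvel': array([ 0.0003, -0.0028, -0.0015, -0.002 , -0.0021, -0.0001]), 'joint_efforts': array([ -0.0004, -38.6502, -32.296 ,   0.0703,   0.034 ,  -0.    ]), 'eef_pos': array([0.1657, 0.5501, 0.2357]), 'tcp_rot': array([[-0.9574,  0.2887, -0.0008],
       [ 0.2887,  0.9574, -0.0015],
       [ 0.0004, -0.0016, -1.    ]]), 'force': array([-0.3938,  0.059 ,  0.9401]), 'torque': array([ 0.0159,  0.0527, -0.0359]), 'grip_force': 0.0, 'opening': 1.0022646747484492}
```

View pics/scene0.png

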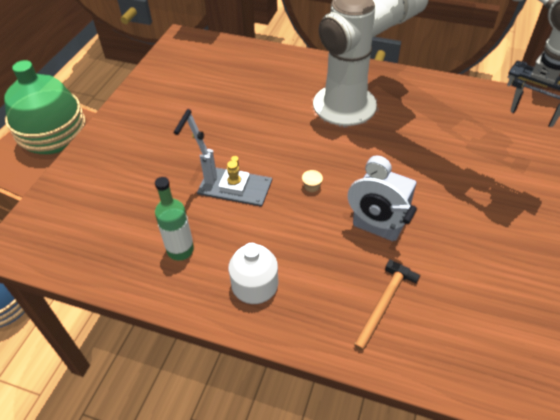

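View pics/top0.png

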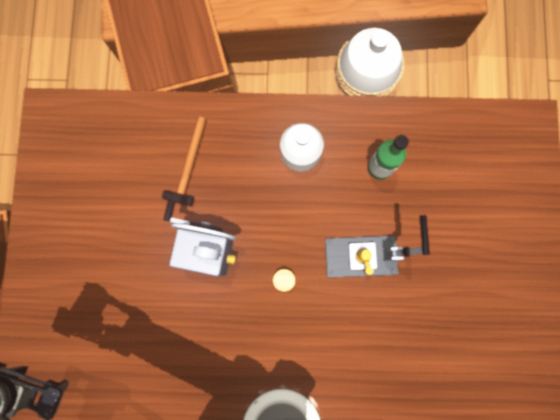

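Scene: nest near (235,180) with the clamp open at (190,125), tester near (383,200); the bottle (175,230), jug (253,273), bung (312,180) and hammer (390,300) stand clear. Top: nest at (362,257), handle bar (424,235), tester (203,248). I'll enlarge both.

Run:
```python
import cv2,numpy as np
t=cv2.imread("pics/top0.png");s=cv2.imread("pics/scene0.png")
r=lambda im,x,y:cv2.resize(im[y:y+75,x:x+100],None,fx=4,fy=4,interpolation=cv2.INTER_CUBIC)
a=np.vstack([np.hstack([r(t,320,205),r(t,155,205)]),np.hstack([r(s,170,105),r(s,335,155)])])
cv2.imwrite("pics/crop.png",a)
```

```text
(no output)
```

View pics/crop.png

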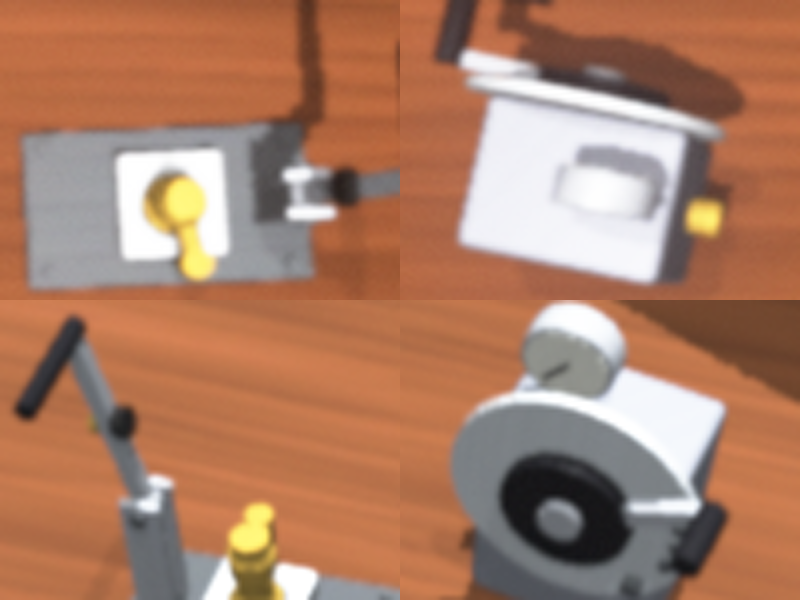

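Create h.py:
```python
from rig import manip
import cv2,numpy as np
from scipy.optimize import least_squares
from scipy.spatial.transform import Rotation as Ro
np.set_printoptions(precision=4,suppress=True)
C={n:manip.get_calibration(n) for n in("scene","top")}
def proj(n,P):
    c=C[n];T=np.linalg.inv(c["pose"]);q=np.atleast_2d(P)@T[:3,:3].T+T[:3,3]
    return np.c_[c["fx"]*q[:,0]/q[:,2]+c["cx"],c["fy"]*q[:,1]/q[:,2]+c["cy"]]
def W(p,L):
    L=np.atleast_2d(L);c,s=np.cos(p[2]),np.sin(p[2])
    return np.c_[p[0]+c*L[:,0]-s*L[:,1],p[1]+s*L[:,0]+c*L[:,1],L[:,2]]
def fit(p0,obs):
    f=lambda p:np.concatenate([(proj(n,W(p,L))-px).ravel() for n,L,px in obs])
    r=least_squares(f,p0,loss="soft_l1");print(r.x,r.fun.reshape(-1,2));return r.x
def st():
    s=manip.read_state();print(s["clock"],s["eef_pos"],s["force"],s["opening"],s["grip_force"]);return s
```

Run:
```python
from h import *
o=lambda x,y,a:np.array(a)/4+[x,y]
a=1.8;R=.15
n=fit([.4,-.15,0],[("top",[[.055,.1,.012],[-.055,.1,.012],[-.055,-.1,.012],[.055,-.1,.012],[0,0,.097]],o(320,205,[[22,135],[30,290],[313,276],[300,125],[185,200]])),
 ("scene",[[0,-.075+R*np.cos(a),.112+R*np.sin(a)],[0,0,.097]],o(170,105,[[72,328],[252,238]]) if 0 else o(170,105,[[72,28],[252,238]]))])
t=fit([.4,.15,0],[("top",[[-.07,.065,.15],[-.07,-.065,.15]],o(155,205,[[60,243],[258,283]])),
 ("scene",[[.072,0,.125],[.092,.1*np.cos(.45),.168],[-.07,-.065,.15]],o(335,155,[[160,220],[287,260],[324,106]]))])
print("handle",W(n,[.05,-.075+R*np.cos(a),.112+R*np.sin(a)]),"locked",W(n,[.05,.075,.112]),"pivot",W(n,[.05,-.075,.112]))
print("axis",W(t,[.072,0,.125]),"thumb",W(t,[.072,.09,.168]),W(t,[.072,.1*np.cos(.36),.09]))
print(proj("scene",W(n,[[.08,-.075+R*np.cos(a),.112+R*np.sin(a)],[-.055,.1,.012]])),proj("top",W(n,[[.0,-.075+R*np.cos(a),.112+R*np.sin(a)],[.08,-.075+R*np.cos(a),.112+R*np.sin(a)]])),proj("top",W(t,[[.092,.09,.168],[.072,.09,.168]])))
print(proj("scene",W(t,[[-.07,.065,.15],[.072,0,.125],[.04,.09,.168]])))
```

```text
[ 0.4705 -0.2137  0.0651] [[-0.5633 -0.2206]
 [-0.509   0.1025]
 [-0.1783  0.6732]
 [ 0.1956 -0.5903]
 [ 0.1137  0.0864]
 [-0.2224  0.5394]
 [-0.6782 -1.5865]]
[ 0.4857  0.2203 -0.152 ] [[ -1.5939   0.9913]
 [ -0.6394   0.1025]
 [ -2.0603   3.6707]
 [  0.2617   0.7353]
 [-45.4237 -18.3028]]
handle [[ 0.5275 -0.3193  0.2581]] locked [[ 0.5156 -0.1356  0.112 ]] pivot [[ 0.5253 -0.2853  0.112 ]]
axis [[0.5569 0.2094 0.125 ]] thumb [[0.5705 0.2984 0.168 ]] [[0.571  0.3019 0.09  ]]
[[176.2591 132.1364]
 [272.377  176.2709]] [[425.2778 249.8679]
 [422.4488 215.5366]] [[170.4128 201.5766]
 [168.759  209.2538]]
[[417.1632 178.8058]
 [372.9397 213.6707]
 [413.9627 206.0653]]
```

Run:
```python
from h import *
o=lambda x,y,a:np.array(a)/4+[x,y]
t=fit([.4,.15,0],[("top",[[-.07,.065,.15],[-.07,-.065,.15],[.092,.09,.168]],[*o(155,205,[[60,243],[258,283]]),[171,200]]),
 ("scene",[[.092,.1*np.cos(.45),.168],[-.07,.065,.15]],o(335,155,[[287,256],[324,106]]))])
print("axis",W(t,[.072,0,.125]),"thumb",W(t,[.072,.09,.168]),W(t,[.072,.1*np.cos(.36),.09]))
print(proj("scene",W(t,[[.03,0,.125],[.072,0,.125]])),manip.get_calibration("wrist"))
s=manip.read_state();print(s["joints"])
```

```text
[ 0.4879  0.2185 -0.1511] [[-0.7758  0.1618]
 [ 0.1784 -0.781 ]
 [ 0.1649  0.7651]
 [-0.6397  2.2129]
 [ 0.2808 -2.2956]]
axis [[0.5591 0.2076 0.125 ]] thumb [[0.5726 0.2966 0.168 ]] [[0.5732 0.3001 0.09  ]]
[[377.994  202.9601]
 [372.0435 214.1393]] {'fx': 342.2185774261369, 'fy': 342.2185774261369, 'cx': 275.6757511338104, 'cy': 211.976127297085, 'tool_from_camera': array([[ 0.0007, -0.9585, -0.285 ,  0.0814],
       [ 1.    ,  0.0005,  0.0006, -0.0006],
       [-0.0005, -0.285 ,  0.9585, -0.1471],
       [ 0.    ,  0.    ,  0.    ,  1.    ]])}
[ 1.0679  0.159   1.5981  0.      1.3862 -0.2101]
```
Good to ~4mm. 

Add to h.py:
```python
N=np.array([.4705,-.2137,.0651]);T=np.array([.4879,.2185,-.1511])
def to(P,yaw):  # displacement in tool axes to TCP P with tool y at world yaw, tool z down
    s=manip.read_state();R=s["tcp_rot"];y=np.array([-np.sin(yaw),np.cos(yaw),0]);z=np.array([0,0,-1.])
    G=np.c_[np.cross(y,z),y,z];print("d",R.T@(np.array(P)-s["eef_pos"]),"rot",Ro.from_matrix(R.T@G).as_rotvec(),"q",s["joints"])
```

Call:
{"fn": "creep_tool", "kwargs": {
  "segments": [
    {"trans": [0,0,-0.035],"r": [0,0,-0.09]},
    {"trans": [0,0,-0.035],"r": [0,0,-0.09]},
    {"trans": [0,0,-0.035],"r": [0,0,-0.09]},
    {"trans": [0,0,-0.035],"r": [0,0,-0.09]},
    {},
    {}
  ],
  "aperture": 0.45
}}

```text
clock: 0.6
eef_pos: [0.1664, 0.5513, 0.379]
tcp_rot: [[-0.998, -0.067, 0.002], [-0.067, 0.998, 0.004], [-0.003, 0.004, -1.0]]
force: [-1.1, -0.8, -0.8]
opening: 0.587
grip_force: 0.0
```

Run:
```python
from h import *
st()
def back(n,px,z):
    c=C[n];d=c["pose"][:3,:3]@[(px[0]-c["cx"])/c["fx"],(px[1]-c["cy"])/c["fy"],1];o=c["pose"][:3,3];return o+d*(z-o[2])/d[2]
print("bottle top",back("top",(401,141),.27),"jug lid",back("top",(302,145),.155),"hammer",back("top",(173,205),.02),"bung",back("top",(284,279),.04))
a=1.8
to(W(N,[.053,-.075+.15*np.cos(a),.37])[0],N[2])
```

```text
0.6 [0.1664 0.5513 0.379 ] [-1.0569 -0.7566 -0.8137] 0.5866912653517812 0.0
bottle top [ 0.7321 -0.2663  0.27  ] jug lid [ 0.75  -0.036  0.155] hammer [0.6036 0.325  0.02  ] bung [0.4024 0.003  0.04  ]
d [-0.3052 -0.8928  0.0062] rot [0.004  0.0025 0.0017] q [ 1.068   0.1052  1.3787  0.      1.6529 -0.5696]
```

Call:
{"fn": "creep_tool", "kwargs": {
  "segments": [
    {"trans": [-0.012,-0.036,0]},
    {"trans": [-0.012,-0.036,0]},
    {"trans": [-0.012,-0.036,0]},
    {"trans": [-0.012,-0.036,0]},
    {"trans": [-0.012,-0.036,0]},
    {"trans": [-0.012,-0.036,0]},
    {"trans": [-0.012,-0.036,0]},
    {"trans": [-0.012,-0.036,0]},
    {"trans": [-0.012,-0.036,0]},
    {"trans": [-0.012,-0.036,0]},
    {"trans": [-0.012,-0.036,0]},
    {"trans": [-0.012,-0.036,0]},
    {"trans": [-0.012,-0.036,0]},
    {"trans": [-0.012,-0.036,0]},
    {"trans": [-0.012,-0.036,0]},
    {"trans": [-0.012,-0.036,0]},
    {"trans": [-0.012,-0.036,0]},
    {"trans": [-0.012,-0.036,0]},
    {"trans": [-0.012,-0.036,0]},
    {"trans": [-0.012,-0.036,0]}
  ]
}}

```text
clock: 2.27
eef_pos: [0.4535, -0.1534, 0.3742]
tcp_rot: [[-0.998, -0.066, -0.003], [-0.066, 0.998, 0.002], [0.003, 0.002, -1.0]]
force: [0.8, 0.2, 0.5]
opening: 0.451
grip_force: 0.0
```

Run:
```python
from h import *
a=1.8
to(W(N,[.053,-.075+.15*np.cos(a),.37])[0],N[2])
```

```text
d [-0.066  -0.1704  0.0036] rot [ 0.0023 -0.0029  0.0005] q [-0.5795 -0.1475  1.6367  0.0001  1.6562 -2.2159]
```

Call:
{"fn": "creep_tool", "kwargs": {
  "segments": [
    {"trans": [-0.013,-0.034,0]},
    {"trans": [-0.013,-0.034,0]},
    {"trans": [-0.013,-0.034,0]},
    {"trans": [-0.013,-0.034,0]},
    {"trans": [-0.013,-0.034,0]},
    {},
    {}
  ]
}}

```text
clock: 2.85
eef_pos: [0.5295, -0.3178, 0.3724]
tcp_rot: [[-0.998, -0.065, -0.005], [-0.065, 0.998, 0.005], [0.005, 0.005, -1.0]]
force: [-0.7, 0.2, 0.1]
opening: 0.45
grip_force: 0.0
```

Run:
```python
from h import *
a=1.8
to(W(N,[.053,-.075+.15*np.cos(a),.258])[0],N[2])
s=manip.read_state();im=manip.camera("wrist");cv2.imwrite("pics/w1.png",im[:,:,::-1])
c=manip.get_calibration("wrist");A=np.eye(4);A[:3,:3]=s["tcp_rot"];A[:3,3]=s["eef_pos"]
C["w"]={**c,"pose":A@c["tool_from_camera"]}
h=lambda x:[x,-.075+.15*np.cos(a),.112+.15*np.sin(a)]
print(proj("w",W(N,[h(-.007),h(0.01),h(.05),h(.08)])))
```

```text
d [-0.0014 -0.002   0.1144] rot [ 0.005  -0.0047 -0.0003] q [-0.736   0.2263  1.2554  0.0001  1.6667 -2.3715]
[[273.318  142.0142]
 [273.3535 164.5812]
 [273.432  214.5737]
 [273.4868 249.4549]]
```

View pics/w1.png

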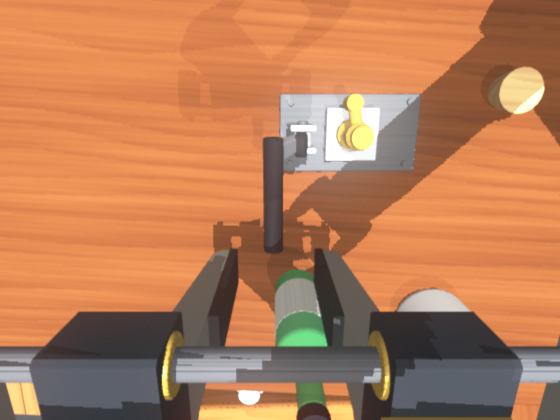

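The wrist view shows the handle bar on column 273, from row 142 to its free end at row 249. It matches the predicted position and lies between the fingers. I'll descend and grip.

Call:
{"fn": "creep_tool", "kwargs": {
  "segments": [
    {"trans": [0,-0.001,0.028]},
    {"trans": [0,-0.001,0.028]},
    {"trans": [0,0,0.028]},
    {"trans": [0,0,0.026]},
    {},
    {}
  ]
}}

```text
clock: 3.4
eef_pos: [0.5293, -0.3171, 0.2659]
tcp_rot: [[-0.998, -0.068, -0.002], [-0.068, 0.998, 0.002], [0.002, 0.002, -1.0]]
force: [-0.4, 1.3, 0.7]
opening: 0.45
grip_force: 0.0
```

Call:
{"fn": "creep_tool", "kwargs": {
  "segments": [
    {},
    {},
    {},
    {},
    {},
    {}
  ],
  "aperture": 0.05,
  "squeeze": 10
}}

```text
clock: 3.9
eef_pos: [0.5307, -0.3194, 0.2682]
tcp_rot: [[-0.998, -0.067, 0.002], [-0.067, 0.998, -0.002], [-0.002, -0.002, -1.0]]
force: [-0.2, 1.5, 5.9]
opening: 0.169
grip_force: 10.0
```

Call:
{"fn": "creep_tool", "kwargs": {
  "segments": [
    {"trans": [0,0.015,-0.0026]},
    {"trans": [0,0.015,-0.0012]},
    {"trans": [0,0.015,0.0003]},
    {"trans": [0,0.015,0.0018]},
    {"trans": [0,0.0146,0.0033]},
    {"trans": [0,0.0143,0.0047]},
    {"trans": [0,0.0136,0.0061]},
    {"trans": [0,0.013,0.0075]},
    {}
  ]
}}

```text
clock: 4.65
eef_pos: [0.523, -0.2021, 0.2464]
tcp_rot: [[-0.998, -0.069, 0.002], [-0.069, 0.998, 0.001], [-0.002, 0.0, -1.0]]
force: [2.9, -0.0, 4.1]
opening: 0.17
grip_force: 10.0
```

Run:
```python
from h import *
s=st();p=s["eef_pos"]-W(N,[.05,-.075,.112])[0];print(p, np.arctan2(p[2]-.003,p[1]),np.hypot(p[1],p[2]-.003))
to(W(N,[.053,.075,.115])[0],N[2])
```

```text
4.65 [ 0.523  -0.2021  0.2464] [ 2.9309 -0.0474  4.0503] 0.16952888285322268 10.003459453582764
[-0.0023  0.0832  0.1344] 1.006342799338979 0.15552089684530437
d [0.0001 0.0668 0.1314] rot [0.0004 0.0018 0.0036] q [-0.585   0.1136  1.627   0.0014  1.3999 -2.2247]
```

Call:
{"fn": "creep_tool", "kwargs": {
  "segments": [
    {"trans": [0,0.0122,0.0087]},
    {"trans": [0,0.0113,0.0099]},
    {"trans": [0,0.0102,0.011]},
    {"trans": [0,0.0091,0.0119]},
    {"trans": [0,0.0078,0.0128]},
    {"trans": [0,0.0066,0.0135]},
    {"trans": [0,0.0051,0.0141]},
    {"trans": [0,0.0037,0.0145]},
    {"trans": [0,0.0023,0.0148]},
    {"trans": [0,0.0007,0.015]},
    {"trans": [0,0,0.003]},
    {},
    {}
  ]
}}

```text
clock: 5.73
eef_pos: [0.5177, -0.1356, 0.1166]
tcp_rot: [[-0.998, -0.067, -0.0], [-0.067, 0.998, -0.002], [0.0, -0.002, -1.0]]
force: [2.7, -6.5, 0.4]
opening: 0.168
grip_force: 10.0
```

Run:
```python
from h import *
s=st();p=s["eef_pos"]-W(N,[.05,-.075,.112])[0];print(p)
to(W(N,[.053,.075,.115])[0],N[2])
```

```text
5.7333 [ 0.5177 -0.1356  0.1166] [ 2.7427 -6.5286  0.4489] 0.16795079612721822 9.999467208981514
[-0.0076  0.1496  0.0046]
d [-0.0008  0.0002  0.0016] rot [-0.002  -0.0002  0.0023] q [-0.4811  0.1825  1.8202 -0.0021  1.138  -2.1185]
```

Call:
{"fn": "creep_tool", "kwargs": {
  "segments": [
    {},
    {},
    {},
    {},
    {}
  ],
  "aperture": 0.45
}}

```text
clock: 6.15
eef_pos: [0.5172, -0.1343, 0.1169]
tcp_rot: [[-0.998, -0.067, -0.001], [-0.067, 0.998, 0.001], [0.001, 0.001, -1.0]]
force: [-0.0, 0.2, 0.4]
opening: 0.446
grip_force: 0.0
```

Call:
{"fn": "creep_tool", "kwargs": {
  "segments": [
    {"trans": [0,0,-0.03]},
    {"trans": [0,0,-0.038]},
    {"trans": [0,0,-0.038]},
    {"trans": [0,0,-0.038]},
    {"trans": [0,0,-0.038]},
    {"trans": [0,0,-0.036]},
    {"r": [0,0,0.072]},
    {"r": [0,0,0.072]},
    {"r": [0,0,0.072]},
    {}
  ],
  "aperture": 0.45
}}

```text
clock: 6.98
eef_pos: [0.5177, -0.1347, 0.3355]
tcp_rot: [[-0.989, 0.15, -0.0], [0.15, 0.989, 0.0], [0.0, 0.0, -1.0]]
force: [0.7, 0.2, -0.6]
opening: 0.448
grip_force: 0.0
```

Run:
```python
from h import *
to(W(T,[.08,.093,.33])[0],T[2])
s=manip.camera("scene")[95:215,160:320,::-1];t=manip.camera("top")[195:285,310:430,::-1]
cv2.imwrite("pics/lock.png",np.hstack([cv2.resize(s,(400,300)),cv2.resize(t,(400,300))]))
```

```text
d [0.0023 0.4377 0.0056] rot [ 0.0002 -0.0002  0.0007] q [-0.4807  0.006   1.5656  0.0001  1.5702 -1.901 ]
```

View pics/lock.png

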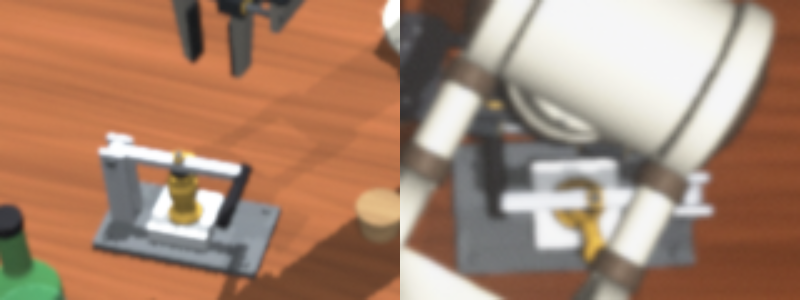

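The clamp arm lies level with its pad on the tap (scene crop: arm from (110,150) to (245,165)), the tap is seated and the gripper is clear. Next is the dial.

Call:
{"fn": "creep_tool", "kwargs": {
  "segments": [
    {"trans": [0,0.0365,0]},
    {"trans": [0,0.0365,0]},
    {"trans": [0,0.0365,0]},
    {"trans": [0,0.0365,0]},
    {"trans": [0,0.0365,0]},
    {"trans": [0,0.0365,0]},
    {"trans": [0,0.0365,0]},
    {"trans": [0,0.0365,0]},
    {"trans": [0,0.0365,0]},
    {"trans": [0,0.0365,0]},
    {"trans": [0,0.0365,0]},
    {"trans": [0,0.0365,0]},
    {},
    {}
  ],
  "aperture": 0.0,
  "squeeze": 20
}}

```text
clock: 8.25
eef_pos: [0.5822, 0.2998, 0.3344]
tcp_rot: [[-0.99, 0.144, -0.002], [0.144, 0.99, -0.001], [0.001, -0.001, -1.0]]
force: [-0.2, -0.7, 0.3]
opening: 0.004
grip_force: 0.0
```

Run:
```python
from h import *
to(W(T,[.08,.093,.225])[0],T[2])
s=manip.read_state();im=manip.camera("wrist");cv2.imwrite("pics/w2.png",im[:,:,::-1])
c=manip.get_calibration("wrist");A=np.eye(4);A[:3,:3]=s["tcp_rot"];A[:3,3]=s["eef_pos"]
C["w"]={**c,"pose":A@c["tool_from_camera"]}
print(proj("w",W(T,[[.04,.09,.168],[.072,.09,.168],[.092,.09,.168],[.03,.065,.15],[-.07,.065,.15]])))
```

```text
d [ 0.0009 -0.0015  0.1094] rot [-0.001  -0.0015  0.0067] q [ 0.2915  0.327   1.2075 -0.0002  1.6089 -1.1349]
[[271.4936 156.6673]
 [271.3609 190.9209]
 [271.2818 211.3636]
 [245.5621 143.5153]
 [243.5422  26.9452]]
```

View pics/w2.png

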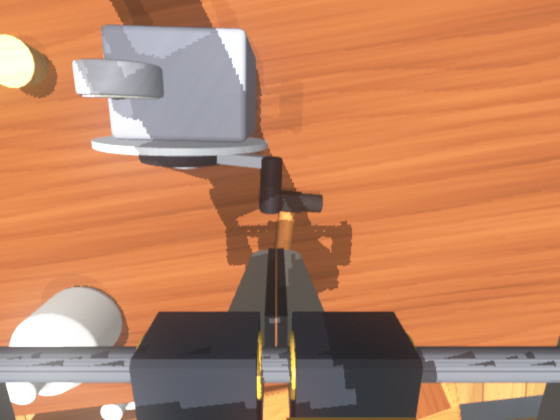

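The bar's axis lies on column 271 and its end at row 212, as predicted. The disc edge is at row 143, so I'll tilt slightly to keep the gripper body away from it.

Add to h.py:
```python
def to2(P,yaw,phi):
    s=manip.read_state();R=s["tcp_rot"];x=np.array([np.cos(yaw),np.sin(yaw),0]);k=np.array([0,0,1.])
    z=-k*np.cos(phi)-x*np.sin(phi);y=np.cross(k,x);G=np.c_[np.cross(y,z),y,z]
    print("d",R.T@(np.array(P)-s["eef_pos"]),"rot",Ro.from_matrix(R.T@G).as_rotvec(),s["eef_pos"],s["force"])
```

```text
(no output)
```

Call:
{"fn": "creep_tool", "kwargs": {
  "segments": [
    {"trans": [0,0,0.03],"r": [0,0.05,0]},
    {"trans": [0,0,0.03],"r": [0,0.05,0]},
    {"trans": [0,0,0.03],"r": [0,0.05,0]},
    {},
    {}
  ]
}}

```text
clock: 8.72
eef_pos: [0.5779, 0.2971, 0.2441]
tcp_rot: [[-0.977, 0.15, -0.151], [0.148, 0.989, 0.021], [0.152, -0.002, -0.988]]
force: [0.4, 0.3, -0.2]
opening: 0.002
grip_force: 0.0
```

Run:
```python
from h import *
to2(W(T,[.072,.096,.21])[0],T[2],.15)
```

```text
d [-0.0002  0.0048  0.0345] rot [-0.0021 -0.0029  0.0004] [0.5779 0.2971 0.2441] [ 0.4112  0.256  -0.1922]
```

Call:
{"fn": "creep_tool", "kwargs": {
  "segments": [
    {"trans": [-0.001,0.002,0.012]},
    {"trans": [-0.001,0.002,0.012]},
    {"trans": [-0.0015,0,0.012]},
    {"trans": [-0.0015,0,0.01]},
    {"trans": [-0.0015,0,0.01]},
    {"trans": [-0.0015,0,0.01]},
    {"trans": [-0.0015,0,0.01]},
    {},
    {}
  ]
}}

```text
clock: 9.47
eef_pos: [0.5788, 0.3117, 0.1779]
tcp_rot: [[-0.98, 0.146, -0.137], [0.142, 0.989, 0.039], [0.141, 0.019, -0.99]]
force: [-3.9, 22.2, 19.9]
opening: 0.008
grip_force: 12.1
```

Run:
```python
from h import *
to2(W(T,[.072,.096,.123])[0],T[2],.15)
```

```text
d [-0.0039 -0.0108  0.0547] rot [0.0182 0.0082 0.0072] [0.5788 0.3117 0.1779] [-3.8558 22.1825 19.9376]
```

Run:
```python
from h import *
s=manip.camera("scene")[140:260,330:490,::-1];w=manip.camera("wrist")[100:400,130:430,::-1]
cv2.imwrite("pics/d1.png",np.hstack([cv2.resize(s,(400,300),interpolation=cv2.INTER_CUBIC),w]))
```

```text
(no output)
```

View pics/d1.png

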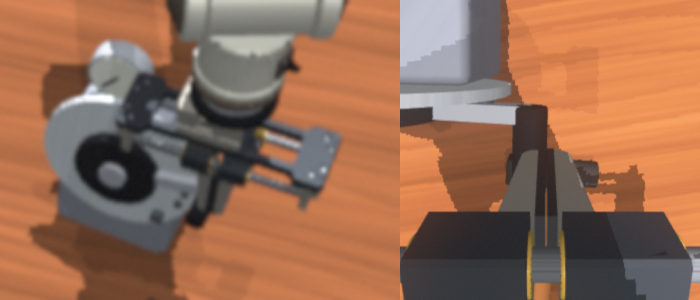

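The fingertips slid off to the bar's +y side; the dial still sits near rest. I'll back off, straddle the bar and grip it instead.

Call:
{"fn": "creep_tool", "kwargs": {
  "segments": [
    {"trans": [0.003,0,-0.02]},
    {"trans": [0.003,0,-0.02]},
    {"trans": [0.003,0,-0.02],"r": [0,0.05,0]},
    {"trans": [0.003,0,-0.02],"r": [0,0.05,0]},
    {},
    {},
    {}
  ],
  "aperture": 0.55,
  "squeeze": 30
}}

```text
clock: 10.15
eef_pos: [0.5774, 0.303, 0.2482]
tcp_rot: [[-0.958, 0.148, -0.245], [0.144, 0.989, 0.036], [0.248, -0.001, -0.969]]
force: [-0.1, 1.1, -0.3]
opening: 0.489
grip_force: 0.0
```

Run:
```python
from h import *
to2(W(T,[.076,.091,.171])[0],T[2],.25);to2(W(T,[.076,.091,.24])[0],T[2],.25)
s=manip.read_state();im=manip.camera("wrist");cv2.imwrite("pics/w3.png",im[:,:,::-1])
c=manip.get_calibration("wrist");A=np.eye(4);A[:3,:3]=s["tcp_rot"];A[:3,3]=s["eef_pos"]
C["w"]={**c,"pose":A@c["tool_from_camera"]}
print(proj("w",W(T,[[.04,.09,.168],[.072,.09,.168],[.092,.09,.168],[.03,.065,.15],[-.07,.065,.15]])))
```

```text
d [-0.0193 -0.0059  0.0747] rot [-0.0014 -0.0007  0.0022] [0.5774 0.303  0.2482] [-0.1266  1.1088 -0.2881]
d [-0.0022 -0.006   0.0079] rot [-0.0014 -0.0007  0.0022] [0.5774 0.303  0.2482] [-0.1266  1.1088 -0.2881]
[[266.6103 207.8061]
 [266.5138 252.6634]
 [266.454  280.471 ]
 [234.4227 193.9473]
 [234.2288  60.4166]]
```

View pics/w3.png

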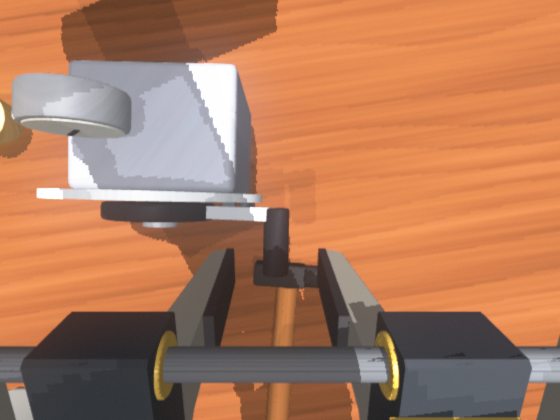

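Run:
```python
from h import *
c=manip.get_calibration("wrist")
s=manip.read_state()
A=np.eye(4);A[:3,:3]=s["tcp_rot"];A[:3,3]=s["eef_pos"];C["w"]={**c,"pose":A@c["tool_from_camera"]}
old=cv2.imread("pics/w3.png")
for im in(old,manip.camera("wrist")[:,:,::-1]):
  for r in(220,235,250,258):
    x=np.where(im[r,245:310].max(1)<75)[0]+245;print(r,x.min(),x.max(),end=" | ")
  print()
for th in(0,.1,.2,.27,.35):
  b=.45-th;y,z=.1*np.cos(b),.125+.1*np.sin(b)
  print(th,proj("w",W(T,[[.06,y-.01,z],[.06,y+.01,z],[.092,y,z]])).ravel())
```

```text
Traceback (most recent call last):
ValueError: zero-size array to reduction operation minimum which has no identity
```

Run:
```python
from h import *
c=manip.get_calibration("wrist")
s=manip.read_state()
A=np.eye(4);A[:3,:3]=s["tcp_rot"];A[:3,3]=s["eef_pos"];C["w"]={**c,"pose":A@c["tool_from_camera"]}
old=cv2.imread("pics/w3.png")
for im in(old,manip.camera("wrist")[:,:,::-1]):
  for r in(220,235,250):
    x=np.where(im[r,245:310,2]<90)[0]+245;print(r,x[:1],x[-1:],len(x),end=" | ")
  print()
for th in(0,.1,.2,.27,.35):
  b=.45-th;y,z=.1*np.cos(b),.125+.1*np.sin(b)
  print(th,proj("w",W(T,[[.06,y-.01,z],[.06,y+.01,z],[.092,y,z]])).ravel())
```

```text
220 [267] [287] 15 | 235 [264] [287] 21 | 250 [263] [287] 25 | 
220 [267] [287] 15 | 235 [264] [287] 22 | 250 [263] [287] 25 | 
0 [252.651  236.8257 280.8241 236.9229 266.6287 281.5836]
0.1 [258.7834 235.4767 285.9291 235.5703 272.2252 278.6157]
0.2 [263.2718 234.1729 289.4278 234.263  276.2056 275.7518]
0.27 [265.4968 233.2935 290.9874 233.3813 278.0933 273.8229]
0.35 [267.1772 232.3267 291.9381 232.4119 279.4075 271.7048]
```

Run:
```python
from h import *
to2(W(T,[.076,.0965,.155])[0],T[2],.25)
```

```text
d [-0.0239 -0.0004  0.0901] rot [-0.0018 -0.0021  0.0024] [0.577  0.303  0.2482] [ 0.0428 -0.7204 -0.5655]
```

Call:
{"fn": "creep_tool", "kwargs": {
  "segments": [
    {"trans": [-0.006,0,0.022]},
    {"trans": [-0.006,0,0.023]},
    {"trans": [-0.006,0,0.023]},
    {"trans": [-0.006,0,0.022]},
    {},
    {}
  ]
}}

```text
clock: 10.8
eef_pos: [0.5775, 0.3026, 0.1551]
tcp_rot: [[-0.957, 0.148, -0.249], [0.144, 0.989, 0.036], [0.251, -0.002, -0.968]]
force: [0.2, -0.5, 0.6]
opening: 0.548
grip_force: 0.0
```

Call:
{"fn": "creep_tool", "kwargs": {
  "segments": [
    {},
    {},
    {},
    {},
    {}
  ],
  "aperture": 0.1,
  "squeeze": 35
}}

```text
clock: 11.22
eef_pos: [0.5794, 0.3018, 0.1578]
tcp_rot: [[-0.958, 0.148, -0.244], [0.144, 0.989, 0.034], [0.246, -0.002, -0.969]]
force: [-1.0, -5.3, 3.3]
opening: 0.21
grip_force: 23.0
```

Run:
```python
from h import *
c,s_=np.cos(T[2]),np.sin(T[2]);s=st();d=s["eef_pos"]-W(T,[0,0,0])[0];print("box",[c*d[0]+s_*d[1],-s_*d[0]+c*d[1],d[2]],s["tcp_rot"])
```

```text
11.2167 [0.5794 0.3018 0.1578] [-1.0121 -5.2925  3.3454] 0.21039649892061743 22.98824429512024
box [np.float64(0.0778866106086671), np.float64(0.09608978769005286), np.float64(0.1578284878355636)] [[-0.9585  0.148  -0.2438]
 [ 0.1441  0.989   0.0342]
 [ 0.2461 -0.0024 -0.9692]]
```

Call:
{"fn": "creep_tool", "kwargs": {
  "segments": [
    {"trans": [-0.0012,0.001,0.0048]},
    {"trans": [-0.0012,0.001,0.0048]},
    {"trans": [-0.0012,0.001,0.0048]},
    {"trans": [-0.0012,0.0006,0.0048]},
    {"trans": [-0.0012,0.0002,0.0048]},
    {"trans": [-0.0012,0,0.0048]},
    {"trans": [-0.0012,-0.0004,0.0048]},
    {"trans": [-0.0012,-0.0007,0.0048]},
    {"trans": [-0.0012,-0.001,0.0048]},
    {"trans": [-0.0012,-0.0014,0.0048]},
    {},
    {}
  ]
}}

```text
clock: 12.22
eef_pos: [0.5801, 0.3038, 0.1135]
tcp_rot: [[-0.959, 0.148, -0.242], [0.143, 0.989, 0.038], [0.245, 0.002, -0.97]]
force: [-5.7, -2.2, 17.2]
opening: 0.207
grip_force: 34.9
```

Run:
```python
from h import *
c,s_=np.cos(T[2]),np.sin(T[2]);s=st();d=s["eef_pos"]-W(T,[0,0,0])[0];print("box",[c*d[0]+s_*d[1],-s_*d[0]+c*d[1],d[2]])
```

```text
12.2167 [0.5801 0.3038 0.1135] [-5.6595 -2.2064 17.1716] 0.207235738988879 34.868481159210205
box [np.float64(0.07827659161300261), np.float64(0.09816287217840332), np.float64(0.11345168207604218)]
```

Call:
{"fn": "creep_tool", "kwargs": {
  "segments": [
    {"trans": [-0.0012,-0.0012,0.0048]},
    {"trans": [-0.0012,-0.0014,0.0048]},
    {"trans": [-0.0012,-0.0016,0.0048]},
    {},
    {},
    {}
  ]
}}

```text
clock: 12.72
eef_pos: [0.5794, 0.3004, 0.0972]
tcp_rot: [[-0.959, 0.148, -0.241], [0.143, 0.989, 0.039], [0.244, 0.003, -0.97]]
force: [-2.5, 1.5, 12.8]
opening: 0.21
grip_force: 34.9
```

Run:
```python
from h import *
c,s_=np.cos(T[2]),np.sin(T[2]);s=st();d=s["eef_pos"]-W(T,[0,0,0])[0];print("box",[c*d[0]+s_*d[1],-s_*d[0]+c*d[1],d[2]])
im=manip.camera("scene")[:,:,::-1];cv2.imwrite("pics/s2full.png",im);w=manip.camera("wrist")[:,:,::-1];cv2.imwrite("pics/w4full.png",w)
cv2.imwrite("pics/s2.png",np.hstack([cv2.resize(im[150:250,345:425],(400,500),interpolation=cv2.INTER_CUBIC),cv2.resize(w[100:350,130:330],(400,500))]))
A=np.eye(4);A[:3,:3]=s["tcp_rot"];A[:3,3]=s["eef_pos"];cw=manip.get_calibration("wrist");C["w"]={**cw,"pose":A@cw["tool_from_camera"]}
for b in(-.2,-.3,-.36,-.45):
  print(b,*[((proj("scene",W(T,[x,r*np.cos(b),.125+r*np.sin(b)]))-[345,150])*5).ravel() for r,x in((.06,.05),(.06,.04),(.08,.04),(.1,.092))],((proj("w",W(T,[.046,.095*np.cos(b),.125+.095*np.sin(b)]))-[130,100])*2+[400,0]).ravel())
```

```text
12.7167 [0.5794 0.3004 0.0972] [-2.5343  1.5342 12.785 ] 0.20970335667563791 34.9213707447052
box [np.float64(0.07810433031111988), np.float64(0.09468645843221914), np.float64(0.09724110373544989)]
-0.2 [257.0777 345.6232] [263.7326 332.0709] [299.2583 350.2621] [301.1347 441.3771] [686.8254 242.657 ]
-0.3 [252.6801 351.8378] [259.3295 338.3081] [293.2132 358.4999] [293.3936 451.3573] [677.0821 239.9472]
-0.36 [249.5655 355.258 ] [256.2134 341.7433] [288.9605 363.0234] [287.9595 456.7971] [669.9557 238.4909]
-0.45 [244.2592 359.926 ] [250.9075 346.4355] [281.7518 369.1834] [278.7657 464.146 ] [657.7219 236.5201]
```

View pics/s2.png

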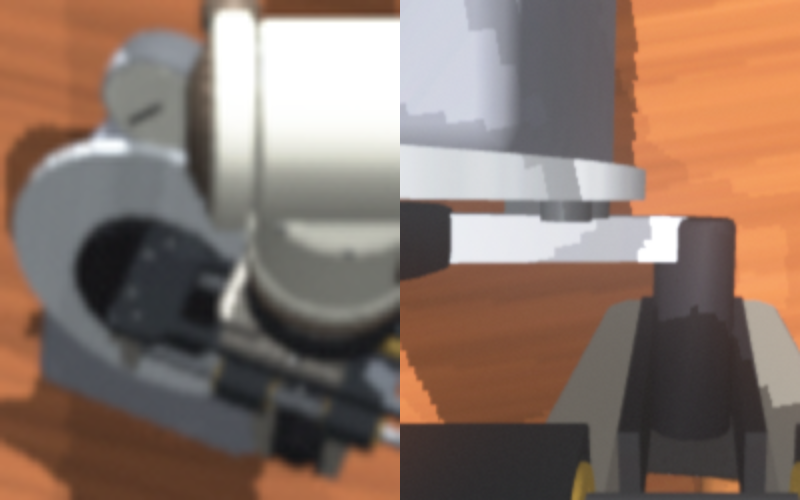

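Run:
```python
from h import *
s=manip.read_state();A=np.eye(4);A[:3,:3]=s["tcp_rot"];A[:3,3]=s["eef_pos"];cw=manip.get_calibration("wrist");C["w"]={**cw,"pose":A@cw["tool_from_camera"]}
for z in(.085,.09,.095,.10,.105):
  b=np.arcsin((z-.125)/.1);y=.1*np.cos(b)
  print(z,.45-b,proj("w",W(T,[[.04,y,z+.01],[.092,y,z+.0],[.092,y,z+.01],[.04,y-.01,z],[.04,y+.01,z],[.072,y-.01,z],[.072,y+.01,z],[0.03,.0,.205]])).round(1).tolist())
im=cv2.imread("pics/w4full.png")
for r in(212,220,230,240,250,270,300):print(r,im[r,250:325:3,2])
print(im[195:215:1,284,2],im[300:330,278,2])
```

```text
0.085 0.8615168460674879 [[270.9, 207.4], [270.9, 307.8], [270.7, 314.4], [251.5, 206.7], [290.8, 206.9], [251.5, 269.2], [290.5, 269.3], [-323.9, 161.5]]
0.09 0.8075711036455103 [[275.2, 207.7], [274.8, 311.0], [274.8, 318.0], [254.9, 207.0], [295.4, 207.1], [254.9, 271.3], [295.0, 271.4], [-323.9, 161.5]]
0.095 0.7546926540153975 [[279.0, 208.0], [278.4, 314.4], [278.6, 321.9], [257.9, 207.3], [299.6, 207.4], [257.8, 273.5], [299.2, 273.6], [-323.9, 161.5]]
0.1 0.7026802551420785 [[282.4, 208.4], [281.5, 318.0], [282.0, 326.0], [260.4, 207.6], [303.5, 207.8], [260.3, 275.9], [303.0, 276.0], [-323.9, 161.5]]
0.105 0.6513579207903308 [[285.5, 208.8], [284.3, 321.9], [284.9, 330.4], [262.5, 208.0], [307.0, 208.1], [262.4, 278.4], [306.5, 278.5], [-323.9, 161.5]]
212 [195 196 255 255 255 255 253  94  94  98 101 103 103 100  92  87 215 229
 229 229 231 231 235 237 232]
220 [196 250 255 255 255 255 218  92  96  97 102 102  97  93  90  85 232 243
 243 244 243 243 243 244 243]
230 [248 248 247 244 245 245 160  90  94  98 100  99  94  88  86  81 219 237
 238 237 237 237 236 237 230]
240 [129 129 114  73  79  82  83  87  92  93  98  95  89  85  82  77 230 244
 245 245 246 246 246 246 246]
250 [ 92  64  63  69  75  78  81  85  89  92  91  88  86  80  77  73  80 136
 204 205 224 240 242 242 235]
270 [ 53  54  51  53  56  56  58  58  60  62  63  60  60  60  58  58  63  74
  88 178 178 179 180 181 180]
300 [ 46  41  43  47  48  49  52  51  51  52  49  50  50  48  48  48  50  51
  51  55  72 112 164 176 176]
[231 232 230 230 230 231 231 231 230 229 230 228 210 149  94  92  99 102
 103 104] [52 49 49 48 51 49 49 48 51 48 48 48 49 47 50 48 50 47 47 48 55 60 59 60
 61 60 61 60 61 60]
```

The bar is at about z = 0.0925, θ ≈ 0.78. About 2.5 mm more reaches the third click.

Call:
{"fn": "creep_tool", "kwargs": {
  "segments": [
    {"trans": [-0.0003,-0.0005,0.0012]},
    {"trans": [-0.0003,-0.0005,0.0012]},
    {},
    {},
    {},
    {},
    {},
    {}
  ]
}}

```text
clock: 13.48
eef_pos: [0.5791, 0.2992, 0.0933]
tcp_rot: [[-0.959, 0.148, -0.242], [0.143, 0.989, 0.039], [0.245, 0.003, -0.97]]
force: [-1.7, 2.6, 10.6]
opening: 0.21
grip_force: 35.0
```

Run:
```python
from h import *
s=st();w=manip.camera("wrist")[:,:,::-1];A=np.eye(4);A[:3,:3]=s["tcp_rot"];A[:3,3]=s["eef_pos"];cw=manip.get_calibration("wrist");C["w"]={**cw,"pose":A@cw["tool_from_camera"]}
for z in(.085,.09,.095):
  b=np.arcsin((z-.125)/.1);y=.1*np.cos(b)
  print(z,proj("w",W(T,[[.092,y,z+.01],[.055,y-.01,z],[.055,y+.01,z]])).round(1).tolist())
for r in(238,242,246):g=np.diff(w[r,245:305,2].astype(int));print(g.argmin()+245,g.argmax()+245,w[r,250:262,2])
print(w[308:325,276,2])
im=manip.camera("scene")[:,:,::-1]
cv2.imwrite("pics/s3.png",np.hstack([cv2.resize(im[100:260,160:430],(540,320)),cv2.resize(w[150:350,180:330],(240,320))]))
```

```text
13.4833 [0.5791 0.2992 0.0933] [-1.7054  2.622  10.6256] 0.21011117996193554 34.97912406921387
0.085 [[272.7, 316.9], [253.0, 237.0], [292.9, 237.1]]
0.09 [[277.0, 320.6], [256.5, 238.2], [297.6, 238.3]]
0.095 [[280.9, 324.6], [259.6, 239.5], [302.0, 239.6]]
256 297 [134 131 131 130 131 128 114  84  72  72  75  76]
256 296 [128 128 127 128 129 129 114  80  68  71  72  76]
256 296 [138 138 138 139 139 138 120  84  67  70  72  74]
[51 52 51 50 49 50 47 49 49 51 48 49 51 58 62 62 60]
```

View pics/s3.png

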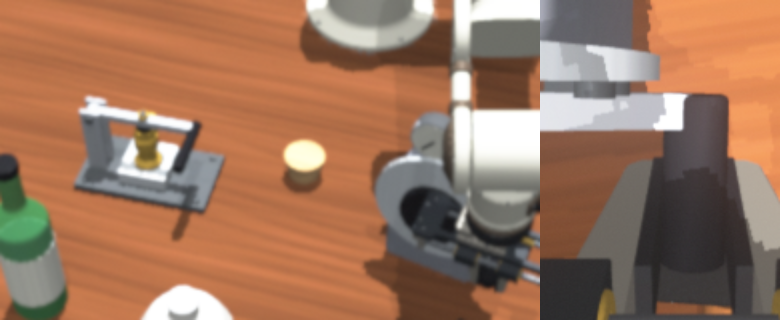

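The bar edges at columns 256 and 297 and its end row 320 match z = 0.090, the third click. The clamp is still locked on the seated tap, and the bung, bottle and jug are in place. Handing in.

```bash
python3 -c "
from rig import manip
print(manip.job_done())"
```

```text
the job is handed in; nothing more can be done
None
```

I handed the job in at about 13.5 s with the clamp locked on the seated tap and released, and the gripper still holding the dial at about 0.81 rad, the third click. On the first press the fingertips slipped off the thumb bar with the dial only part-way down, so I gripped the bar instead and brought it down from there.

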